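# Four clicks up on the dry-block heater, then start

### The arm

A 6-joint arm with a two-finger parallel gripper is mounted at the origin on a cart in front of the work surface, level with it; the furniture and walls round the work are solid. World frame = base frame: x ahead of the robot, y to its left, z up, the work surface at z = 0. Lengths are in m, angles in rad, forces in N, time in s.
With the tool pointing down it reaches from about 0.375 to 0.9 m from the base axis. Payload 3.1 kg.
Tool frame: the origin (TCP) lies midway between the tips of the shut fingers; the grasp point (between the pads) lies 19 mm behind it (manip.grasp_offset is the distance from the TCP to the grasp point, in m); z points along the fingers, y is the line along which they close (so a half turn about z gives the same grasp; the last joint's range is limited). The gripper opens to 85 mm and grips with 20 to 120 N. Pads are 22 mm wide; open, the fingers measure 114 mm over their backs; the gripper's body (76 mm by 85 mm) begins 54 mm behind the grasp point. The pads swing forward as they close: fully open they stand 13 mm farther back than shut.
Start: joints at [-1.321, 0.527, 1.433, -0, 1.181, -0.178], TCP at [0.26, -0.568, 0.231] pointing down, gripper open.
Joint ranges: [-3.08, 3.08], [-0.75, 2.2], [0.22, 2.44], [-1.43, 4.57], [0, 2.65], [-2.85, 2.85]. Speed limits (rad/s): [2.79, 2.79, 3.14, 3.14, 3.14, 3.14].

### API

Orientations are given as a unit quaternion [x, y, z, w].
In Python, from station import sensors, cams, order, manip gives the robot as it stands.
- The arm moves only by the tool move_arm, never from a script. Its argument "targets" is a list of rows, each an object of numbers: "dx", "dy", "dz": the shift along the world's x, y, z normalised to -1 to 1, where 1 is 25 mm; "rx", "ry", "rz": the turn, a rotation vector about the world's x, y, z normalised to -1 to 1, where 1 is 30 degrees. A call has exactly 10 rows; each row shifts and turns the commanded pose from where the row before left it; what a row does not reach is not made up. A row lasts 1/8 s, in which the tool goes at most 62.5 mm and 10.7 degrees, less where a joint would pass 70% of its speed; a pose out of reach is approached as far as the arm can. A call with a number of a shift or a turn outside -1 to 1 is refused whole. A call with a gripper value outside its range is refused whole. "claw" is the opening in per cent of the stroke, from 0 (shut) to 100 (fully open), set as the call begins (left out, the last holds). The fingers move at their own pace and stop on an object; "newtons" is the grip in N (left out, the last holds). Time passes only in rows, so rows that do not move let the fingers close, or fill a call up. It gives the time, the measured TCP pose, the force, the opening and the grip force at its end, in the units of the state.
- sensors.sense(): the state, without advancing time (a new reading comes with each control period).
- cams.snapshot(name): name is "scene" or "top" or "wrist"; returns the picture (384x512x3 uint8, red, green, blue); there is no depth.
- cams.camera_model(name): a dict with "fx", "fy", "cx", "cy" (pixels), "distortion" ([k1, k2, p1, p2, k3] as OpenCV has them; the pictures are not rectified), "extrinsics" (4x4, takes a point from world to camera coordinates). Camera axes: x right, y down, z forward; pixel columns grow to the right and rows downward; lengths in m; the calibration is good to about 2 mm. A picture is of the moment at which its call begins: read the wrist's pose just before it. camera_model takes no time and is no camera call; for the wrist camera it gives the pose at the moment of the call.
- order.sign_off(): hands the job in; it is judged then, once.
The state is a dict: "t": time; "q": joint angles; "qd": joint speeds; "tau": joint torques, N m; "tcp_pos": TCP position; "tool_rot": TCP orientation; "force": force on the tool from outside, world axes, zero at the start; "ft_torque": the same for the moment, N m; "finger_gap": opening from 0.0 (shut) to 1.0 (fully open); "gripper_force": force on a finger pad.
Only numpy, scipy, OpenCV 4.12 (cv2) and the standard library are available. Lean on these libraries where they do the work, as an engineer would, in place of code of your own. Each camera call takes 0.05 s, during which the arm holds its last target. There are 200 camera calls.

### The job

Turn the heater's black click-stop dial exactly four clicks clockwise (seen from above) by pushing its orange fin gently with a fingertip, never going past the fourth click. Then press the green start key fully down, let it come back up and move clear. Pinch and lift nothing, and leave the bottles and the carton beside the heater undisturbed.

Things in the scene. Friction and masses are not known exactly. Their poses are not given: they have to be found in the camera images.
- heater: Dry-block heater, fixed to the worktop: white housing 200 x 200 mm, grey deck 55 mm above the worktop. Origin at the centre of its underside; x to its back, y to its left, z up. On the deck: the black dial front left, the green key front right, an aluminium block with tubes along the back (tubes end 79 mm above the worktop).
- dial: Black click-stop dial, 86 mm across, flat on the heater's deck, turning about its vertical axis. Origin on the axis at deck height; z up, x points along its orange fin and turns with it. Its disc is 12 mm high. It clicks every 24 degrees; it starts at one of the first four of ten settings, fin on the left side. Past half-way between two notches it springs on into the next by itself.
- fin_mid (a point): Middle of the dial's upright orange fin, 36 mm from the dial's axis, 21 mm above the deck, turning with the dial. The fin is radial, from 14 to 41 mm from the axis, 8 mm thick, from the disc (12 mm above the deck) up to 32 mm above the deck. Pushing it takes about 3 to 4 N to leave a notch.
- dial_centre (a point): Centre of the dial at deck height, fixed to the heater, axes as the heater's (x to its back, y to its left). Ten white ticks on the deck round it mark the settings; end stops lie just before the first and just after the tenth.
- start_key: Green round spring push key, 26 mm across, in a black collar 42 mm across. Origin on its axis, 18 mm below its flat top; z up.
- start_key_top (a point): Centre of the green key's flat top, 73 mm above the worktop when not pressed.
- key_travel (a joint): How far the green key is pressed down: 0 released, 0.006 m fully down. Its spring returns it; it takes about 1.2 N at first, 4 N when fully down.
- amber_vial: Loose bystander beside the heater: small amber glass bottle with a black cap, 27 mm across, 57 mm tall. Origin at the centre of its underside.
- red_cap_bottle: Loose bystander beside the heater: small white-labelled bottle with a red cap, 34 mm across, 73 mm tall. Origin at the centre of its underside.
- white_bottle: Loose bystander beside the heater: white plastic bottle with a white cap, 46 mm across, 88 mm tall. Origin at the centre of its underside.
- small_carton: Loose bystander beside the heater: low printed carton, 50 x 50 x 22 mm. Origin at the centre of its underside.

How it is judged:
On the way, in this order (a step that is already met when the one before it is completed fails the run):
1. the dial rests four clicks clockwise of where it started (distance of fin_mid from where it was at the start of the episode between 0.0487 and 0.0578 m and y of fin_mid in the frame of dial_centre below 0 m and angular speed of dial below 0.15 rad/s), for 0.3 s.
2. the green key is pressed down (at least 4.5 of its 6 mm) (value of joint key_travel above 0.0045 m), for 0.05 s.
At the end, for the whole second after the job is handed in: The dial rests in the notch four clicks (96 degrees) clockwise of its start, within 10 degrees, and the green key has come back up to within 1.5 mm (all of step 1 and value of joint key_travel below 0.0015 m); the robot touches nothing.
It fails at once if the dial goes past the fourth click (more than 114 degrees from its start) (distance of fin_mid from where it was at the start of the episode above 0.0604 m).
It fails at once if the dial is pinched or forced (fingers on it with more than 22 N) (contact force between the fingers and dial above 22 N).
It fails at once if the green key is pressed before the dial is set (value of joint key_travel above 0.0045 m and distance of fin_mid from where it was at the start of the episode below 0.047 m).
It fails at once if a bottle or the carton beside the heater is moved more than 12 mm, lifted or knocked over (distance of any of amber_vial, red_cap_bottle, white_bottle, small_carton from where it was at the start of the episode above 0.012 m or angle between any of amber_vial, red_cap_bottle, white_bottle, small_carton's own z axis and vertical above 0.3 rad).
It also fails if it takes over 64 s, if anything falls off the work surface, if the arm or the gripper's body presses on something with over 40 N, if the wrist force passes 120 N, or if a joint passes its speed limit or range.

## Working session

There is one attempt and no reset: what is moved stays moved. The work goes in short steps, Python scripts to look and compute and a tool call to move; the robot and the scene stay as the last step left them, time stands still between calls to the robot, and variables do not carry over. Pictures are saved under pics/ and viewed, at most 10 in all, crops included, and the job is handed in when it is done.

Besides the shell and the picture viewer there is one more tool, called after "Call:" as a command line: name --argument value ..., lists and objects as JSON in quotes. move_arm: Moves the arm, as the interface text tells. Scaled input: -1 to 1 covers 25 mm each way for a shift and 30 degrees each way for a turn. Its arguments: {"type":"object","properties":{"targets":{"type":"array"},"claw":{"type":"number"},"newtons":{"type":"number"}},"required":["targets"]}

```bash
mkdir -p pics; cat > h.py <<'E'
import numpy as np, cv2
from station import sensors,cams,order,manip
def snap(n,f):
    m=cams.camera_model(n); im=cams.snapshot(n); cv2.imwrite('pics/'+f,im[:,:,::-1]); return im,m
def ray(m,uv,z):
    K=np.array([[m['fx'],0,m['cx']],[0,m['fy'],m['cy']],[0,0,1]]);T=np.array(m['extrinsics'])
    p=cv2.undistortPoints(np.array([[uv]],float),K,np.array(m['distortion'],float))[0,0]
    R=T[:3,:3];c=-R.T@T[:3,3];d=R.T@np.array([p[0],p[1],1]);return c+d*(z-c[2])/d[2]
def proj(m,P):
    K=np.array([[m['fx'],0,m['cx']],[0,m['fy'],m['cy']],[0,0,1]]);T=np.array(m['extrinsics'])
    return cv2.projectPoints(np.array(P,float).reshape(-1,1,3),cv2.Rodrigues(T[:3,:3])[0],T[:3,3],K,np.array(m['distortion'],float))[0][:,0]
E
python3 - <<'E'
from h import *
a,m=snap('top','top.png');b,n=snap('scene','scene.png')
for im,mm in((a,m),(b,n)):
    print(mm['fx'],np.round(mm['extrinsics'],3).tolist())
    h=cv2.cvtColor(im,cv2.COLOR_RGB2HSV)
    for nm,lo,hi,z in(('orange',(5,150,120),(20,255,255),.087),('green',(45,100,50),(85,255,255),.073)):
        k=cv2.inRange(h,lo,hi);c,_=cv2.findContours(k,0,2)
        for q in c:
            if cv2.contourArea(q)>15:
                (u,v),s,an=cv2.minAreaRect(q);print(nm,u,v,s,an,ray(mm,(u,v),z))
print(sensors.sense())
E
```

```text
393.96194807971966 [[0.011, -1.0, 0.015, 0.025], [-0.991, -0.013, -0.133, 0.58], [0.133, -0.014, -0.991, 0.922], [0.0, 0.0, 0.0, 1.0]]
green 265.0 236.00001525878906 (11.31370735168457, 11.31370735168457) 45.0 [0.46324529 0.01729606 0.073     ]
green 495.0 8.5 (17.0, 32.0) 90.0 [ 1.032798   -0.54977436  0.073     ]
499.21281730713594 [[-0.548, -0.836, -0.005, 0.321], [-0.476, 0.317, -0.82, 0.321], [0.688, -0.447, -0.572, 0.807], [0.0, 0.0, 0.0, 1.0]]
orange 211.0 223.0 (8.0, 12.0) 90.0 [0.4794826  0.14648853 0.087     ]
green 267.0 214.0 (10.0, 12.0) 90.0 [0.45526806 0.02276152 0.073     ]
green 250.49998474121094 206.49996948242188 (5.813776969909668, 14.758049964904785) 63.43495178222656 [0.49701158 0.03716947 0.073     ]
{'t': 0.1, 'q': array([-1.32052923e+00,  5.28360187e-01,  1.43379609e+00, -2.24182680e-05,
        1.18142041e+00, -1.78515194e-01]), 'qd': array([ 0.00119024, -0.00165733, -0.00231537, -0.00192129, -0.00050201,
       -0.00034559]), 'tau': array([-5.32215818e-04, -4.43305635e+01, -1.78586125e+01, -3.18711691e-04,
        3.87032764e-03,  3.48069690e-06]), 'tcp_pos': array([ 0.2596984 , -0.56776399,  0.23043251]), 'tool_rot': array([ 9.77104723e-01,  2.12756614e-01, -4.59410943e-05, -9.91006430e-04]), 'force': array([-0.13700383,  0.25215321, -0.81896619]), 'ft_torque': array([-0.04676256,  0.01272196,  0.01585526]), 'gripper_force': 0.0, 'finger_gap': 0.9983029301109312}
```

View pics/top.png

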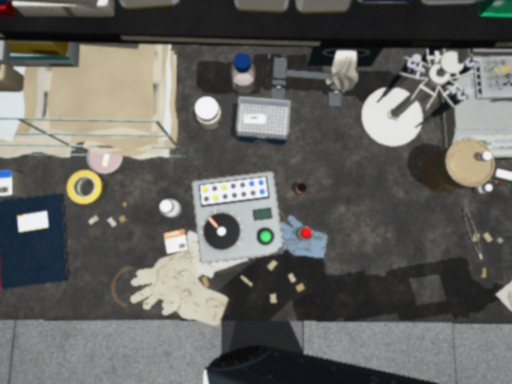

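View pics/scene.png

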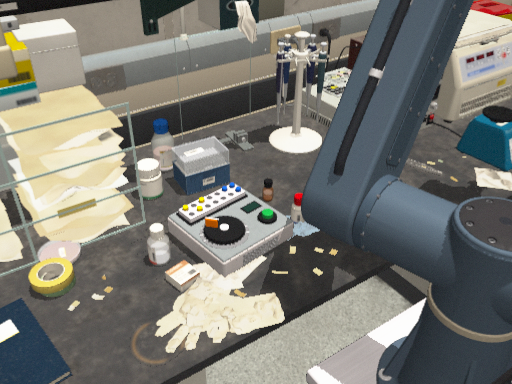

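The top view shows the heater centred near (237,217), with the black dial at (222,231), its fin pointing up-left to about (208,222), and the green key at (265,236). The red-cap bottle is at (306,233), the amber vial at (299,188), the white bottle at (170,207) and the carton at (176,241). I'll zoom in and measure more finely.

```bash
python3 - <<'E'
from h import *
im=cv2.imread('pics/top.png');m=cams.camera_model('top')
cv2.imwrite('pics/crop.png',cv2.resize(im[160:280,155:315],None,fx=5,fy=5,interpolation=cv2.INTER_CUBIC))
h=cv2.cvtColor(im,cv2.COLOR_BGR2HSV)
# dial: dark pixels inside housing
k=cv2.inRange(h[205:262,198:248],(0,0,0),(180,255,50))
n,l,s,c=cv2.connectedComponentsWithStats(k);i=1+s[1:,4].argmax()
cc,_=cv2.findContours((l==i).astype('uint8'),0,2);q=max(cc,key=cv2.contourArea)
e=cv2.fitEllipse(cv2.convexHull(q));u,v=e[0][0]+198,e[0][1]+205
print('dial',u,v,e,ray(m,(u,v),.067))
g=cv2.inRange(h[215:260,250:285],(45,80,50),(85,255,255));M=cv2.moments(g,True);u,v=M['m10']/M['m00']+250,M['m01']/M['m00']+215
print('key',u,v,M['m00'],ray(m,(u,v),.073))
o=cv2.inRange(h[205:262,198:248],(5,90,90),(25,255,255));ys,xs=np.nonzero(o)
P=np.c_[xs+198,ys+205];print(P.tolist());print('fin',P.mean(0),ray(m,P.mean(0),.08))
for nm,uv,z in(('red',(306,233),.073),('amber',(299,188),.057),('white',(170,207),.088)):print(nm,ray(m,uv,z))
E
```

```text
dial 211.19516563415527 234.15802192687988 ((13.195165634155273, 29.158021926879883), (10.749475479125977, 22.097034454345703), 157.6458740234375) [0.46626383 0.14214815 0.067     ]
key 265.0151515151515 235.8181818181818 132.0 [0.46366258 0.01726456 0.073     ]
[[212, 217], [212, 218], [212, 219], [213, 219], [208, 220], [209, 220], [213, 220], [214, 220], [208, 221], [209, 221], [210, 221], [214, 221], [215, 221], [209, 222], [210, 222], [211, 222], [215, 222], [216, 222], [210, 223], [211, 223], [215, 223], [216, 223], [217, 223], [211, 224], [212, 224], [216, 224], [217, 224], [218, 224], [212, 225], [213, 225]]
fin [212.6        221.76666667] [0.49437256 0.138332   0.08      ]
red [ 0.47120523 -0.07765286  0.073     ]
amber [ 0.57837318 -0.06362078  0.057     ]
white [0.52661976 0.23547776 0.088     ]
```

View pics/crop.png

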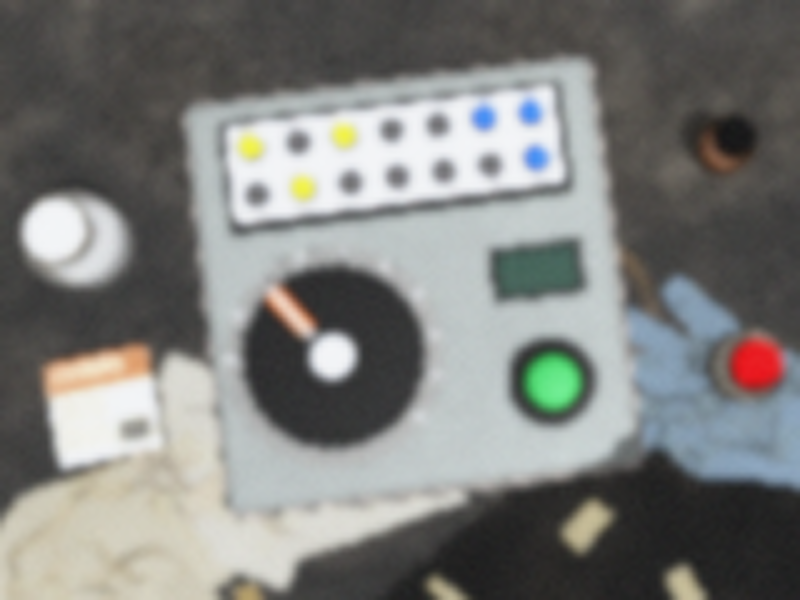

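The zoomed crop shows the dial disc at crop (335,355), which is full-image (222,231). The fin runs from (312,332) to a tip at (272,290), so it points about 44° left of +x in world. The heater yaw is about +6°. I'll shut the gripper, start toward the dial and turn the tool so its y axis lies along the fin.

Call:
move_arm --targets '[{"dx": 0.29,"dy": 0.92,"rz": 0.12},{"dx": 0.29,"dy": 0.92,"rz": 0.12},{"dx": 0.29,"dy": 0.92,"rz": 0.12},{"dx": 0.29,"dy": 0.92,"rz": 0.12},{"dx": 0.29,"dy": 0.92,"rz": 0.12},{"dx": 0.29,"dy": 0.92,"rz": 0.12},{"dx": 0.29,"dy": 0.92,"rz": 0.12},{"dx": 0.29,"dy": 0.92,"rz": 0.12},{"dx": 0.29,"dy": 0.92,"rz": 0.12},{"dx": 0.29,"dy": 0.92,"rz": 0.12}]' --claw 0 --newtons 20

```text
schema error: expected keys dx, dy, dz, rx, ry, rz
```

Call:
move_arm --targets '[{"dx": 0.29,"dy": 0.92,"rz": 0.12},{"dx": 0.29,"dy": 0.92,"rz": 0.12},{"dx": 0.29,"dy": 0.92,"rz": 0.12},{"dx": 0.29,"dy": 0.92,"rz": 0.12},{"dx": 0.29,"dy": 0.92,"rz": 0.12},{"dx": 0.29,"dy": 0.92,"rz": 0.12},{"dx": 0.29,"dy": 0.92,"rz": 0.12},{"dx": 0.29,"dy": 0.92,"rz": 0.12},{"dx": 0.29,"dy": 0.92,"rz": 0.12},{"dx": 0.29,"dy": 0.92,"rz": 0.12}]'

```text
schema error: expected keys dx, dy, dz, rx, ry, rz
```

```bash
python3 - <<'E'
from h import *
im=cv2.imread('pics/top.png');m=cams.camera_model('top')
g=cv2.cvtColor(im,cv2.COLOR_BGR2GRAY)[200:264,195:250]
k=cv2.inRange(g,0,95);n,l,s,c=cv2.connectedComponentsWithStats(k)
cy,cx=31,20
i=l[39,27] or 1+s[1:,4].argmax()
q=max(cv2.findContours((l==i).astype('uint8'),0,2)[0],key=cv2.contourArea)
e=cv2.fitEllipse(cv2.convexHull(q));u,v=e[0][0]+195,e[0][1]+200
C=ray(m,(u,v),.067);print('dial',u,v,e[1],C)
for x in e[1]:print(x/2*2.2)
tip=ray(m,(155+272/5,160+290/5),.087);inn=ray(m,(155+312/5,160+332/5),.087)
print(tip-C,inn-C,[np.degrees(np.arctan2(*(p-C)[[1,0]]))for p in(tip,inn)],np.linalg.norm((tip-C)[:2]),np.linalg.norm((inn-C)[:2]))
for p in((188,105),(590,62),(232,510)):print(ray(m,(155+p[0]/5,160+p[1]/5),.055))
for p in((238,230),(570,188)):print('block',ray(m,(155+p[0]/5,160+p[1]/5),.07))
E
```

```text
dial 221.1140079498291 230.78482818603516 (35.131744384765625, 35.68304443359375) [0.47428399 0.11934598 0.067     ]
38.64491882324219
39.25134887695313
[0.02826061 0.02578954 0.02      ] [0.00935206 0.0070714  0.02      ] [np.float64(42.38236602817506), np.float64(37.094127564235585)] 0.03825915271263896 0.011724575929178426
[0.59232715 0.191222   0.055     ]
[ 0.61578818 -0.001226    0.055     ]
[0.40192062 0.16436739 0.055     ]
block [0.53131796 0.16364533 0.07      ]
block [0.55294457 0.00856513 0.07      ]
```

Call:
move_arm --targets '[{"dx": 0.29,"dy": 0.92,"dz": 0,"rx": 0,"ry": 0,"rz": 0.12},{"dx": 0.29,"dy": 0.92,"dz": 0,"rx": 0,"ry": 0,"rz": 0.12},{"dx": 0.29,"dy": 0.92,"dz": 0,"rx": 0,"ry": 0,"rz": 0.12},{"dx": 0.29,"dy": 0.92,"dz": 0,"rx": 0,"ry": 0,"rz": 0.12},{"dx": 0.29,"dy": 0.92,"dz": 0,"rx": 0,"ry": 0,"rz": 0.12},{"dx": 0.29,"dy": 0.92,"dz": 0,"rx": 0,"ry": 0,"rz": 0.12},{"dx": 0.29,"dy": 0.92,"dz": 0,"rx": 0,"ry": 0,"rz": 0.12},{"dx": 0.29,"dy": 0.92,"dz": 0,"rx": 0,"ry": 0,"rz": 0.12},{"dx": 0.29,"dy": 0.92,"dz": 0,"rx": 0,"ry": 0,"rz": 0.12},{"dx": 0.29,"dy": 0.92,"dz": 0,"rx": 0,"ry": 0,"rz": 0.12}]' --claw 0 --newtons 20

```text
t: 1.35
tcp_pos: [0.3328, -0.3369, 0.2314]
tool_rot: [0.862, 0.506, 0.0, 0.0]
force: [1.2, -0.3, -0.3]
finger_gap: -0.0
gripper_force: 0.0
```

Call:
move_arm --targets '[{"dx": 0.29,"dy": 0.92,"dz": 0,"rx": 0,"ry": 0,"rz": 0.12},{"dx": 0.29,"dy": 0.92,"dz": 0,"rx": 0,"ry": 0,"rz": 0.12},{"dx": 0.29,"dy": 0.92,"dz": 0,"rx": 0,"ry": 0,"rz": 0.12},{"dx": 0.29,"dy": 0.92,"dz": 0,"rx": 0,"ry": 0,"rz": 0.12},{"dx": 0.29,"dy": 0.92,"dz": 0,"rx": 0,"ry": 0,"rz": 0.12},{"dx": 0.29,"dy": 0.92,"dz": 0,"rx": 0,"ry": 0,"rz": 0.12},{"dx": 0.29,"dy": 0.92,"dz": 0,"rx": 0,"ry": 0,"rz": 0.12},{"dx": 0.29,"dy": 0.92,"dz": 0,"rx": 0,"ry": 0,"rz": 0.12},{"dx": 0.29,"dy": 0.92,"dz": 0,"rx": 0,"ry": 0,"rz": 0.12},{"dx": 0.29,"dy": 0.92,"dz": 0,"rx": 0,"ry": 0,"rz": 0.12}]'

```text
t: 2.6
tcp_pos: [0.405, -0.1069, 0.2314]
tool_rot: [0.664, 0.748, 0.0, 0.0]
force: [-0.9, -0.3, -0.3]
finger_gap: 0.0
gripper_force: 0.0
```

```bash
python3 - <<'E'
from h import *
a,m=snap('wrist','w1.png');print(np.round(m['extrinsics'],3).tolist(),m['fx'],m['cx'],m['cy']);s=sensors.sense();print(s['t'],s['q'],s['tcp_pos'],s['tool_rot'],s['finger_gap'],s['force'])
print(proj(m,[s['tcp_pos']]))
E
```

```text
[[0.993, 0.119, 0.001, -0.389], [0.114, -0.956, 0.27, -0.184], [0.033, -0.268, -0.963, 0.336], [0.0, 0.0, 0.0, 1.0]] 330.70257408402756 251.5274213334148 193.08280242866047
2.65 [-0.52284191  0.24945995  1.92368088  0.00225059  0.96934732 -0.64530778] [ 0.40487901 -0.10459732  0.23135234] [ 6.62987158e-01  7.48630061e-01  8.19269310e-04 -6.24180083e-04] -0.0013757874350878595 [ 0.5570918   0.63098716 -0.23006905]
[[252.05743638 245.41739902]]
```

View pics/w1.png

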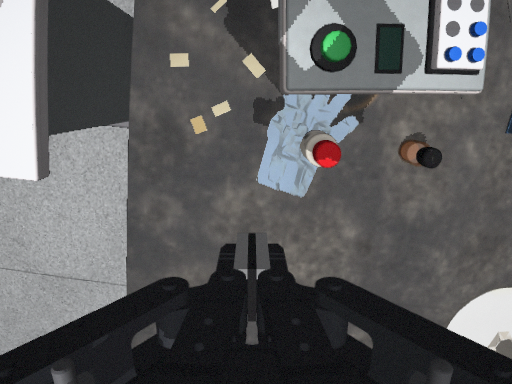

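The wrist view shows the shut fingers at the bottom centre, with the tip at about (252,245). The key is at (337,43), the red-cap bottle at (326,153) and the amber vial at (429,157). I'll move on so the dial comes into view.

Call:
move_arm --targets '[{"dx": 0.14,"dy": 0.6,"dz": 0,"rx": 0,"ry": 0,"rz": 0},{"dx": 0.14,"dy": 0.6,"dz": 0,"rx": 0,"ry": 0,"rz": 0},{"dx": 0.14,"dy": 0.6,"dz": 0,"rx": 0,"ry": 0,"rz": 0},{"dx": 0.14,"dy": 0.6,"dz": 0,"rx": 0,"ry": 0,"rz": 0},{"dx": 0.14,"dy": 0.6,"dz": 0,"rx": 0,"ry": 0,"rz": 0},{"dx": 0.14,"dy": 0.6,"dz": 0,"rx": 0,"ry": 0,"rz": 0},{"dx": 0.14,"dy": 0.6,"dz": 0,"rx": 0,"ry": 0,"rz": 0},{"dx": 0.14,"dy": 0.6,"dz": 0,"rx": 0,"ry": 0,"rz": 0},{"dx": 0,"dy": 0,"dz": 0,"rx": 0,"ry": 0,"rz": 0},{"dx": 0,"dy": 0,"dz": 0,"rx": 0,"ry": 0,"rz": 0}]'

```text
t: 3.9
tcp_pos: [0.4329, 0.0116, 0.2313]
tool_rot: [0.665, 0.747, -0.0, 0.0]
force: [1.0, 0.4, 0.4]
finger_gap: 0.004
gripper_force: 0.0
```

```bash
cat > w.py <<'E'
from h import *
def meas(f):
    im,m=snap('wrist',f);h=cv2.cvtColor(im,cv2.COLOR_RGB2HSV);s=sensors.sense()
    print(s['t'],np.round(s['tcp_pos'],4),np.round(s['tool_rot'],3),np.round(s['force'],2),proj(m,[s['tcp_pos']]))
    def comps(k,nm,z,mn):
        for q in cv2.findContours(k,0,2)[0]:
            if cv2.contourArea(q)>mn:
                (u,v),sz,an=cv2.minAreaRect(q);M=cv2.moments(q);c=(M['m10']/M['m00'],M['m01']/M['m00'])
                b=cv2.boxPoints(((u,v),sz,an));P=[ray(m,x,z)for x in b]
                print(nm,np.round(c),cv2.contourArea(q),np.round(ray(m,c,z),4),'box',np.round([p[:2]for p in P],4).tolist())
    comps(cv2.inRange(h,(4,140,110),(20,255,255)),'orange',.087,60)
    comps(cv2.inRange(h,(50,110,60),(80,255,255)),'green',.073,200)
    w=cv2.inRange(h,(0,0,150),(180,60,255))
    return im,m
E
python3 - <<'E'
from w import *
im,m=meas('w2.png');print(proj(m,[[.474,.119,.067]]))
E
```

```text
3.95 [0.4329 0.0114 0.2313] [ 0.665  0.746 -0.     0.   ] [ 0.4   0.69 -0.15] [[251.54812789 250.30103323]]
green [285. 174.] 556.5 [0.4634 0.0171 0.073 ] box [[0.4498, 0.0285], [0.4736, 0.0313], [0.4775, 0.0059], [0.4532, 0.0031]]
[[312.1338273   61.13209693]]
```

View pics/w2.png

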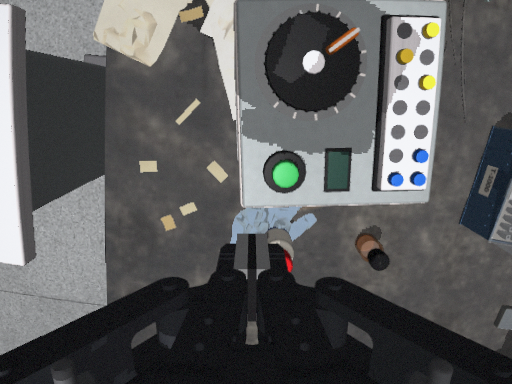

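The wrist view shows the dial hub at (313,62), where projection predicted (312,61). The fin runs from about (330,50) to (359,30), and the key is at (285,174). The dial and key positions are confirmed, so I'll compute the fin angle.

```bash
python3 - <<'E'
from h import *
m=cams.camera_model('wrist');im=cv2.imread('pics/w2.png')
g=cv2.cvtColor(im,cv2.COLOR_BGR2GRAY)
k=cv2.inRange(g,0,70)[0:125,255:370];n,l,s,c=cv2.connectedComponentsWithStats(k);i=l[100,55]
q=max(cv2.findContours((l==i).astype('uint8'),0,2)[0],key=cv2.contourArea);e=cv2.fitEllipse(cv2.convexHull(q))
C=ray(m,(e[0][0]+255,e[0][1]),.067);print('C',e,C, 'hub',ray(m,(313.5,62),.067))
h=cv2.cvtColor(im,cv2.COLOR_BGR2HSV)
k=cv2.inRange(h[0:125,300:372],(3,70,90),(25,255,255));ys,xs=np.nonzero(k);P=np.array([ray(m,(x+300,y),.085)[:2]for x,y in zip(xs,ys)])-C[:2]
P=P[np.linalg.norm(P,axis=1)<.047]
r=np.linalg.norm(P,axis=1);print(len(P),r.min(),r.max(),P.mean(0),np.degrees(np.arctan2(P.mean(0)[1],P.mean(0)[0])))
d=np.linalg.svd(P-P.mean(0))[2][0];print('axis',np.degrees(np.arctan2(d[1],d[0])))
E
```

```text
C ((57.27616882324219, 60.973960876464844), (96.97904205322266, 101.73147583007812), 19.093124389648438) [0.47415055 0.11894131 0.067     ] hub [0.47535408 0.11822295 0.067     ]
203 0.011726995173342709 0.04031260924275904 [0.0199929  0.01777129] 41.63326066629008
axis -136.9401049202133
```

Dial axis is at about (0.4745, 0.119) and the fin at about 43° in world. I'll go beside the fin on its counter-clockwise side, then descend.

Call:
move_arm --targets '[{"dx": 0.19,"dy": 0.59,"dz": 0,"rx": 0,"ry": 0,"rz": 0.12},{"dx": 0.19,"dy": 0.59,"dz": 0,"rx": 0,"ry": 0,"rz": 0.12},{"dx": 0.19,"dy": 0.59,"dz": 0,"rx": 0,"ry": 0,"rz": 0.12},{"dx": 0.19,"dy": 0.59,"dz": 0,"rx": 0,"ry": 0,"rz": 0.12},{"dx": 0.19,"dy": 0.59,"dz": 0,"rx": 0,"ry": 0,"rz": 0.12},{"dx": 0.19,"dy": 0.59,"dz": 0,"rx": 0,"ry": 0,"rz": 0.12},{"dx": 0.19,"dy": 0.59,"dz": 0,"rx": 0,"ry": 0,"rz": 0.12},{"dx": 0.19,"dy": 0.59,"dz": 0,"rx": 0,"ry": 0,"rz": 0.12},{"dx": 0.19,"dy": 0.59,"dz": 0,"rx": 0,"ry": 0,"rz": 0.12},{"dx": 0.19,"dy": 0.59,"dz": 0,"rx": 0,"ry": 0,"rz": 0.12}]'

```text
t: 5.2
tcp_pos: [0.4807, 0.1601, 0.2313]
tool_rot: [0.4, 0.916, 0.0, 0.0]
force: [0.2, -0.4, 0.2]
finger_gap: -0.003
gripper_force: 0.0
```

Call:
move_arm --targets '[{"dx": 0,"dy": 0,"dz": 0,"rx": 0,"ry": 0,"rz": 0},{"dx": 0,"dy": 0,"dz": -0.7,"rx": 0,"ry": 0,"rz": 0},{"dx": 0,"dy": 0,"dz": -0.7,"rx": 0,"ry": 0,"rz": 0},{"dx": 0,"dy": 0,"dz": -0.7,"rx": 0,"ry": 0,"rz": 0},{"dx": 0,"dy": 0,"dz": -0.7,"rx": 0,"ry": 0,"rz": 0},{"dx": 0,"dy": 0,"dz": -0.7,"rx": 0,"ry": 0,"rz": 0},{"dx": 0,"dy": 0,"dz": -0.7,"rx": 0,"ry": 0,"rz": 0},{"dx": 0,"dy": 0,"dz": -0.7,"rx": 0,"ry": 0,"rz": 0},{"dx": 0,"dy": 0,"dz": 0,"rx": 0,"ry": 0,"rz": 0},{"dx": 0,"dy": 0,"dz": 0,"rx": 0,"ry": 0,"rz": 0}]'

```text
t: 6.45
tcp_pos: [0.4807, 0.1589, 0.1092]
tool_rot: [0.402, 0.915, 0.0, 0.0]
force: [0.2, -0.3, -0.6]
finger_gap: -0.001
gripper_force: 0.0
```

```bash
python3 - <<'E'
from w import *
s=sensors.sense();print(s['t'],s['tcp_pos'],s['tool_rot'],s['force'])
a,_=snap('wrist','w3.png');b,m=snap('top','t3.png');c,n=snap('scene','s3.png')
u=proj(m,[[.4745,.119,.07]])[0].astype(int);v=proj(n,[[.4745,.119,.07]])[0].astype(int)
r=lambda i,p:cv2.resize(i[p[1]-45:p[1]+45,p[0]-45:p[0]+45],(300,300),interpolation=cv2.INTER_CUBIC)
o=np.zeros((300,800,3),'uint8');o[:,:200]=0
o=np.hstack([cv2.resize(a,(200,150)).repeat(1,0) if 0 else cv2.resize(a[50:350,100:400],(200,300)),r(b,u),r(c,v)]);cv2.imwrite('pics/c3.png',o[:,:,::-1])
E
```

```text
6.45 [0.48073639 0.15893561 0.10923296] [4.02345274e-01 9.15487955e-01 9.89710604e-05 2.71721720e-04] [ 0.23111021 -0.25823253 -0.57276922]
```

View pics/c3.png

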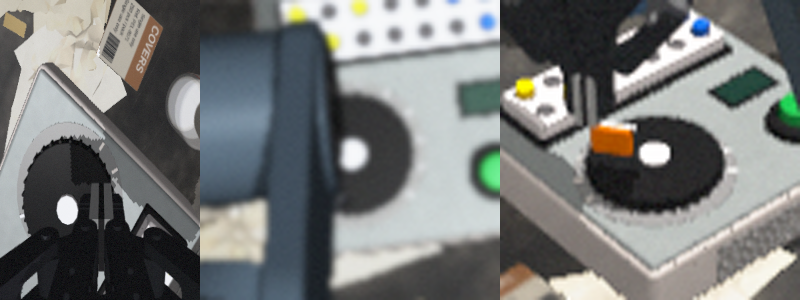

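Composite: in the scene panel on the right, the orange fin and hub are in plain view and the finger is above and camera-side of the fin, as intended. The wrist and top panels don't see the fin. Next I descend to fin height and compute the arc.

Call:
move_arm --targets '[{"dx": 0,"dy": 0,"dz": -0.27,"rx": 0,"ry": 0,"rz": 0},{"dx": 0,"dy": 0,"dz": -0.27,"rx": 0,"ry": 0,"rz": 0},{"dx": 0,"dy": 0,"dz": -0.27,"rx": 0,"ry": 0,"rz": 0},{"dx": 0,"dy": 0,"dz": -0.27,"rx": 0,"ry": 0,"rz": 0},{"dx": 0,"dy": 0,"dz": -0.27,"rx": 0,"ry": 0,"rz": 0},{"dx": 0,"dy": 0,"dz": 0,"rx": 0,"ry": 0,"rz": 0},{"dx": 0,"dy": 0,"dz": 0,"rx": 0,"ry": 0,"rz": 0},{"dx": 0,"dy": 0,"dz": 0,"rx": 0,"ry": 0,"rz": 0},{"dx": 0,"dy": 0,"dz": 0,"rx": 0,"ry": 0,"rz": 0},{"dx": 0,"dy": 0,"dz": 0,"rx": 0,"ry": 0,"rz": 0}]'

```text
t: 7.85
tcp_pos: [0.4805, 0.1591, 0.0752]
tool_rot: [0.402, 0.916, 0.0, 0.0]
force: [-0.4, -0.6, -0.1]
finger_gap: -0.003
gripper_force: 0.0
```

```bash
cat > arc.py <<'E'
from h import *
C=np.array([.4745,.119])
def pt(phi,r=.0315,t=.0155):
    a=np.radians(phi);return C+r*np.array([np.cos(a),np.sin(a)])+t*np.array([-np.sin(a),np.cos(a)])
def state():
    s=sensors.sense();q=s['tool_rot'];yaw=np.degrees(2*np.arctan2(q[1],q[0]))-90
    return s,s['tcp_pos'],(yaw+180)%360-180
def fin(n,f):
    im,m=snap('scene',f);h=cv2.cvtColor(im,cv2.COLOR_RGB2HSV);k=cv2.inRange(h,(4,140,90),(20,255,255))
    c=proj(m,[[*C,.077]])[0].astype(int);w=np.zeros_like(k);w[c[1]-30:c[1]+30,c[0]-35:c[0]+35]=1;k=k*w
    ys,xs=np.nonzero(k)
    if len(xs):
        p=ray(m,(xs.mean(),ys.mean()),.078)[:2]-C;print('orange n',len(xs),'rel',p.round(4),'ang',np.degrees(np.arctan2(p[1],p[0])))
    return im,m,c
def plan(phis,**k):
    s,p,y=state();print('t',round(s['t'],2),'tcp',p.round(4),'yaw',round(y,1),'F',s['force'].round(1),'gf',s['gripper_force'])
    for f in phis:
        g=pt(f,**k);d=(g-p[:2])/.025;print(f,'dx %.3f dy %.3f rz %.3f'%(*d,(f-y)/30));p=np.r_[g,0];y=f
E
python3 - <<'E'
from arc import *
fin(0,'s4.png');plan([43,37,31,25,19,13,7,1,-5,-11,-17,-23,-29,-35,-41,-47])
E
```

```text
orange n 41 rel [0.0088 0.0163] ang 61.54452963070496
t 7.9 tcp [0.4804 0.1591 0.0752] yaw 42.6 F [ 0.3 -0.3  0.3] gf 0.0
43 dx 0.261 dy -0.292 rz 0.014
37 dx 0.134 dy -0.059 rz -0.200
31 dx 0.128 dy -0.073 rz -0.200
25 dx 0.119 dy -0.086 rz -0.200
19 dx 0.110 dy -0.098 rz -0.200
13 dx 0.099 dy -0.109 rz -0.200
7 dx 0.087 dy -0.119 rz -0.200
1 dx 0.074 dy -0.127 rz -0.200
-5 dx 0.060 dy -0.134 rz -0.200
-11 dx 0.046 dy -0.140 rz -0.200
-17 dx 0.031 dy -0.144 rz -0.200
-23 dx 0.016 dy -0.146 rz -0.200
-29 dx 0.001 dy -0.147 rz -0.200
-35 dx -0.015 dy -0.146 rz -0.200
-41 dx -0.030 dy -0.144 rz -0.200
-47 dx -0.045 dy -0.140 rz -0.200
```

Call:
move_arm --targets '[{"dx": 0.087,"dy": -0.097,"dz": 0,"rx": 0,"ry": 0,"rz": 0},{"dx": 0.087,"dy": -0.097,"dz": 0,"rx": 0,"ry": 0,"rz": 0},{"dx": 0.087,"dy": -0.097,"dz": 0,"rx": 0,"ry": 0,"rz": 0},{"dx": 0.067,"dy": -0.03,"dz": 0,"rx": 0,"ry": 0,"rz": -0.1},{"dx": 0.067,"dy": -0.03,"dz": 0,"rx": 0,"ry": 0,"rz": -0.1},{"dx": 0.064,"dy": -0.036,"dz": 0,"rx": 0,"ry": 0,"rz": -0.1},{"dx": 0.064,"dy": -0.036,"dz": 0,"rx": 0,"ry": 0,"rz": -0.1},{"dx": 0.06,"dy": -0.043,"dz": 0,"rx": 0,"ry": 0,"rz": -0.1},{"dx": 0.06,"dy": -0.043,"dz": 0,"rx": 0,"ry": 0,"rz": -0.1},{"dx": 0,"dy": 0,"dz": 0,"rx": 0,"ry": 0,"rz": 0}]'

```text
t: 9.15
tcp_pos: [0.4942, 0.1492, 0.075]
tool_rot: [0.542, 0.841, 0.001, -0.003]
force: [-3.9, 12.2, 2.9]
finger_gap: 0.005
gripper_force: 6.0
```

```bash
python3 - <<'E'
from arc import *
im,m,c=fin(0,'s5.png');plan([19,13,7,1])
i0=cv2.imread('pics/s4.png')[:,:,::-1]
r=lambda i:cv2.resize(i[c[1]-40:c[1]+40,c[0]-40:c[0]+40],(400,400),interpolation=cv2.INTER_CUBIC)
cv2.imwrite('pics/c5.png',np.hstack([r(i0),r(im)])[:,:,::-1])
E
```

```text
orange n 46 rel [0.0107 0.0147] ang 53.95805856454548
t 9.2 tcp [0.4947 0.1484 0.075 ] yaw 24.5 F [ 0.5 -0.1  0.6] gf 0.0
19 dx 0.180 dy -0.181 rz -0.184
13 dx 0.099 dy -0.109 rz -0.200
7 dx 0.087 dy -0.119 rz -0.200
1 dx 0.074 dy -0.127 rz -0.200
```

View pics/c5.png

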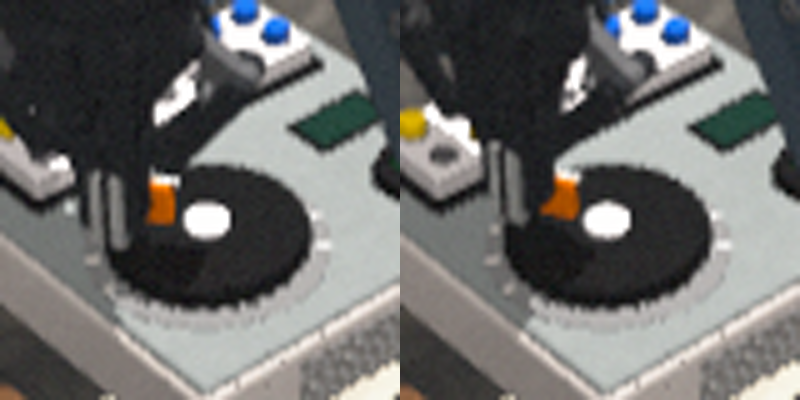

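Left panel is before the push and right is after. The fin's visible orange face moved slightly right and the finger now sits closer to it. A force spike of about 12 N appeared and then vanished. I'll compare the fin's inner bottom corner, about (175,222) before and (579,218) after, with where it should be at each angle.

```bash
python3 - <<'E'
from arc import *
m=cams.camera_model('scene');c=proj(m,[[*C,.077]])[0].astype(int)
for f in(43,37,31,25,19):
    a=np.radians(f);u=np.array([np.cos(a),np.sin(a)]);v=np.array([-u[1],u[0]])
    P=[[*(C+.014*u+.004*s*v),z]for s,z in((1,.067),(-1,.067),(1,.087),(-1,.087))]
    print(f,((proj(m,P)-c+40)*5).round().tolist())
s,p,y=state();print(s['t'],p,y,s['force'],s['qd'].round(3))
E
```

```text
43 [[170.0, 222.0], [175.0, 210.0], [168.0, 184.0], [174.0, 173.0]]
37 [[170.0, 220.0], [177.0, 208.0], [169.0, 182.0], [176.0, 171.0]]
31 [[171.0, 217.0], [180.0, 206.0], [169.0, 180.0], [178.0, 169.0]]
25 [[172.0, 215.0], [182.0, 205.0], [170.0, 177.0], [181.0, 167.0]]
19 [[173.0, 213.0], [185.0, 203.0], [171.0, 175.0], [184.0, 166.0]]
9.2 [0.49474764 0.1484405  0.07501357] 24.527489811730874 [ 0.48528142 -0.09493632  0.55927581] [-0.02   0.002 -0.012 -0.095 -0.031  0.003]
```

```bash
python3 - <<'E'
from arc import *
fin(0,'s6.png');im,m,c=fin(0,'s7.png');plan([25])
i0=cv2.imread('pics/s4.png')[:,:,::-1]
r=lambda i:cv2.resize(i[c[1]-40:c[1]+40,c[0]-40:c[0]+40],(400,400),interpolation=cv2.INTER_CUBIC)
cv2.imwrite('pics/c7.png',np.hstack([r(i0),r(im)])[:,:,::-1])
E
```

```text
orange n 47 rel [0.0117 0.0133] ang 48.680283008507814
orange n 44 rel [0.0118 0.013 ] ang 47.847953862665214
t 9.3 tcp [0.4961 0.1468 0.075 ] yaw 24.6 F [-0.8  0.2 -0.3] gf 0.4959007745378585
25 dx 0.017 dy -0.017 rz 0.013
```

View pics/c7.png

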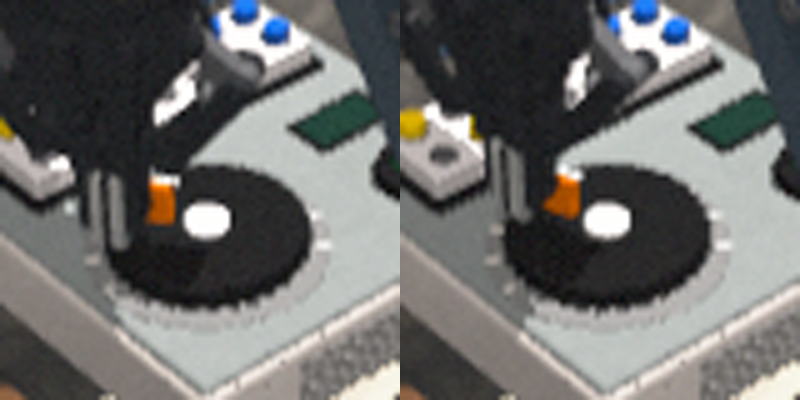

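The first click is in: the force is zero, the finger has caught up to 25° and the fin has moved ahead of it. I'll continue more slowly for click 2.

Call:
move_arm --targets '[{"dx": 0.04,"dy": -0.036,"dz": 0,"rx": 0,"ry": 0,"rz": -0.073},{"dx": 0.04,"dy": -0.036,"dz": 0,"rx": 0,"ry": 0,"rz": -0.073},{"dx": 0.038,"dy": -0.038,"dz": 0,"rx": 0,"ry": 0,"rz": -0.073},{"dx": 0.036,"dy": -0.04,"dz": 0,"rx": 0,"ry": 0,"rz": -0.073},{"dx": 0.036,"dy": -0.04,"dz": 0,"rx": 0,"ry": 0,"rz": -0.073},{"dx": 0.034,"dy": -0.042,"dz": 0,"rx": 0,"ry": 0,"rz": -0.073},{"dx": 0.032,"dy": -0.044,"dz": 0,"rx": 0,"ry": 0,"rz": -0.073},{"dx": 0.032,"dy": -0.044,"dz": 0,"rx": 0,"ry": 0,"rz": -0.073},{"dx": 0.029,"dy": -0.046,"dz": 0,"rx": 0,"ry": 0,"rz": -0.073},{"dx": 0.027,"dy": -0.047,"dz": 0,"rx": 0,"ry": 0,"rz": -0.073}]'

```text
t: 10.55
tcp_pos: [0.5051, 0.136, 0.0751]
tool_rot: [0.691, 0.722, 0.0, 0.0]
force: [-0.1, 0.3, -0.3]
finger_gap: -0.001
gripper_force: 0.3
```

```bash
python3 - <<'E'
from arc import *
for i in range(4):
    im,m,c=fin(0,'s8.png');s,p,y=state();print(s['t'],p.round(4),y,s['force'].round(1))
plan([3,-3,-9,-15,-21])
E
```

```text
orange n 47 rel [0.0159 0.0045] ang 15.723474856445227
10.6 [0.5052 0.1359 0.0751] 2.475137952698219 [-0.   0.4  0.2]
orange n 46 rel [0.0153 0.0047] ang 17.18807394801252
10.65 [0.5051 0.136  0.0751] 2.6011788387333183 [0. 1. 0.]
orange n 47 rel [0.0159 0.0045] ang 15.723474856445227
10.7 [0.5051 0.136  0.0751] 2.6517318530310945 [0.1 0.3 0.2]
orange n 47 rel [0.0159 0.0045] ang 15.723474856445227
10.75 [0.5051 0.1361 0.0751] 2.6696954857724506 [0.1 1.3 1.6]
t 10.75 tcp [0.5051 0.1361 0.0751] yaw 2.7 F [0.1 1.3 1.6] gf 0.0781385600566864
3 dx 0.002 dy 0.002 rz 0.011
-3 dx 0.065 dy -0.132 rz -0.200
-9 dx 0.051 dy -0.138 rz -0.200
-15 dx 0.036 dy -0.142 rz -0.200
-21 dx 0.021 dy -0.145 rz -0.200
```

Call:
move_arm --targets '[{"dx": 0.025,"dy": -0.05,"dz": 0,"rx": 0,"ry": 0,"rz": -0.077},{"dx": 0.025,"dy": -0.05,"dz": 0,"rx": 0,"ry": 0,"rz": -0.077},{"dx": 0.023,"dy": -0.051,"dz": 0,"rx": 0,"ry": 0,"rz": -0.077},{"dx": 0.02,"dy": -0.053,"dz": 0,"rx": 0,"ry": 0,"rz": -0.077},{"dx": 0.019,"dy": -0.053,"dz": 0,"rx": 0,"ry": 0,"rz": -0.077},{"dx": 0.016,"dy": -0.054,"dz": 0,"rx": 0,"ry": 0,"rz": -0.077},{"dx": 0.014,"dy": -0.054,"dz": 0,"rx": 0,"ry": 0,"rz": -0.077},{"dx": 0.013,"dy": -0.055,"dz": 0,"rx": 0,"ry": 0,"rz": -0.077},{"dx": 0.01,"dy": -0.055,"dz": 0,"rx": 0,"ry": 0,"rz": -0.077},{"dx": 0.008,"dy": -0.055,"dz": 0,"rx": 0,"ry": 0,"rz": -0.077}]'

```text
t: 12.0
tcp_pos: [0.5093, 0.1228, 0.0751]
tool_rot: [0.822, 0.57, -0.0, -0.0]
force: [0.3, -0.1, -0.4]
finger_gap: 0.003
gripper_force: 0.0
```

```bash
python3 - <<'E'
from arc import *
for i in range(3):
    im,m,c=fin(0,'s9.png');s,p,y=state();print(s['t'],p.round(4),y,s['force'].round(1))
plan([-21,-27,-33,-39,-45])
i0=cv2.imread('pics/s8.png')[:,:,::-1]
r=lambda i:cv2.resize(i[c[1]-40:c[1]+40,c[0]-40:c[0]+40],(400,400),interpolation=cv2.INTER_CUBIC)
cv2.imwrite('pics/c9.png',np.hstack([r(i0),r(im)])[:,:,::-1])
for f in(19,-5,-29):
    a=np.radians(f);u=np.array([np.cos(a),np.sin(a)]);v=np.array([-u[1],u[0]])
    P=[[*(C+q*u+.004*v),z]for q,z in((.014,.067),(.014,.087),(.041,.087))]
    print(f,((proj(m,P)-c+40)*5).round().tolist())
E
```

```text
orange n 39 rel [ 0.017  -0.0055] ang -18.033165970636933
12.05 [0.5094 0.1227 0.0751] -20.5449409134975 [-0.5 -0.2 -0.2]
orange n 40 rel [ 0.0173 -0.0056] ang -18.07410000106918
12.1 [0.5094 0.1228 0.0751] -20.427560702249025 [ 0.6  1.3 -0.1]
orange n 40 rel [ 0.0173 -0.0056] ang -18.07410000106918
12.15 [0.5093 0.1228 0.0751] -20.389719193836214 [-1.   0.5  0.1]
t 12.15 tcp [0.5093 0.1228 0.0751] yaw -20.4 F [-1.   0.5  0.1] gf 0.00237707412452437
-21 dx 0.005 dy -0.026 rz -0.020
-27 dx 0.006 dy -0.147 rz -0.200
-33 dx -0.010 dy -0.147 rz -0.200
-39 dx -0.025 dy -0.145 rz -0.200
-45 dx -0.040 dy -0.141 rz -0.200
19 [[173.0, 213.0], [171.0, 175.0], [122.0, 151.0]]
-5 [[182.0, 205.0], [180.0, 168.0], [152.0, 133.0]]
-29 [[194.0, 200.0], [193.0, 163.0], [190.0, 124.0]]
```

View pics/c9.png

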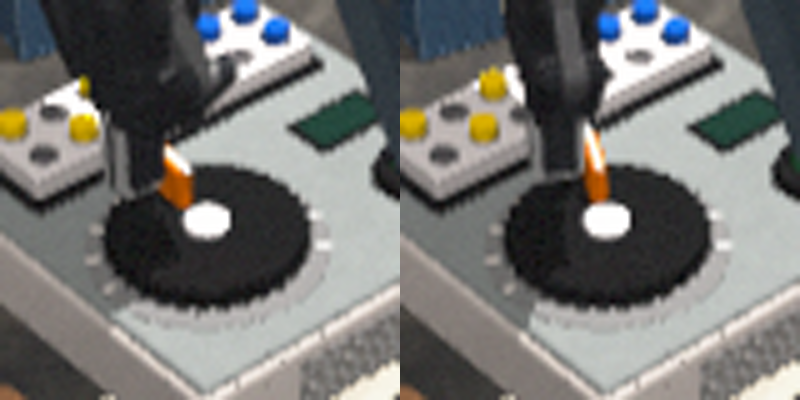

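The left panel shows notch 2, with the fin tip near (163,145). The right panel shows notch 3, with the tip near (585,125), which is 185,125 in panel coordinates against (190,124) predicted for -29°. Three clicks are done; the fourth needs the finger to pass -41°, and I'll stop at -45°.

Call:
move_arm --targets '[{"dx": 0.004,"dy": -0.062,"dz": 0,"rx": 0,"ry": 0,"rz": -0.082},{"dx": 0.003,"dy": -0.061,"dz": 0,"rx": 0,"ry": 0,"rz": -0.082},{"dx": 0.002,"dy": -0.06,"dz": 0,"rx": 0,"ry": 0,"rz": -0.082},{"dx": -0.003,"dy": -0.06,"dz": 0,"rx": 0,"ry": 0,"rz": -0.082},{"dx": -0.004,"dy": -0.06,"dz": 0,"rx": 0,"ry": 0,"rz": -0.082},{"dx": -0.007,"dy": -0.06,"dz": 0,"rx": 0,"ry": 0,"rz": -0.082},{"dx": -0.01,"dy": -0.059,"dz": 0,"rx": 0,"ry": 0,"rz": -0.082},{"dx": -0.012,"dy": -0.059,"dz": 0,"rx": 0,"ry": 0,"rz": -0.082},{"dx": -0.015,"dy": -0.058,"dz": 0,"rx": 0,"ry": 0,"rz": -0.082},{"dx": -0.016,"dy": -0.058,"dz": 0,"rx": 0,"ry": 0,"rz": -0.082}]'

```text
t: 13.4
tcp_pos: [0.5079, 0.1079, 0.075]
tool_rot: [0.924, 0.382, -0.0, -0.0]
force: [0.7, 1.0, -0.3]
finger_gap: 0.003
gripper_force: 0.1
```

```bash
python3 - <<'E'
from arc import *
for i in range(3):
    im,m,c=fin(0,'s10.png');s,p,y=state();print(s['t'],p.round(4),y,s['force'].round(1))
plan([-45]);plan([-45],t=.028)
E
```

```text
orange n 48 rel [ 0.0127 -0.0151] ang -50.0227523864912
13.45 [0.5078 0.1078 0.0751] -45.12130863462767 [-0.5 -0.3  0.6]
orange n 48 rel [ 0.0133 -0.0156] ang -49.57203783931672
13.5 [0.5079 0.1079 0.0751] -44.99519419784477 [0.  0.6 0. ]
orange n 47 rel [ 0.0129 -0.0154] ang -50.0738314129727
13.55 [0.5079 0.1079 0.0751] -44.969209905339085 [-0.4  0.8  0.6]
t 13.55 tcp [0.5079 0.1079 0.0751] yaw -45.0 F [-0.4  0.8  0.6] gf 0.032455106265842915
-45 dx -0.007 dy -0.010 rz -0.001
t 13.55 tcp [0.5079 0.1079 0.0751] yaw -45.0 F [-0.4  0.8  0.6] gf 0.032455106265842915
-45 dx 0.347 dy 0.344 rz -0.001
```

The fin is now in the fourth notch, at about -50° apparent. I'll back off, lift clear and check.

Call:
move_arm --targets '[{"dx": 0.1,"dy": 0.1,"dz": 0,"rx": 0,"ry": 0,"rz": 0},{"dx": 0.1,"dy": 0.1,"dz": 0,"rx": 0,"ry": 0,"rz": 0},{"dx": 0,"dy": 0,"dz": 0.4,"rx": 0,"ry": 0,"rz": 0},{"dx": 0,"dy": 0,"dz": 0.6,"rx": 0,"ry": 0,"rz": 0},{"dx": 0,"dy": 0,"dz": 0.8,"rx": 0,"ry": 0,"rz": 0},{"dx": 0,"dy": 0,"dz": 0.8,"rx": 0,"ry": 0,"rz": 0},{"dx": 0,"dy": 0,"dz": 0.8,"rx": 0,"ry": 0,"rz": 0},{"dx": 0,"dy": 0,"dz": 0.8,"rx": 0,"ry": 0,"rz": 0},{"dx": 0,"dy": 0,"dz": 0,"rx": 0,"ry": 0,"rz": 0},{"dx": 0,"dy": 0,"dz": 0,"rx": 0,"ry": 0,"rz": 0}]'

```text
t: 14.8
tcp_pos: [0.5125, 0.1129, 0.1801]
tool_rot: [0.924, 0.382, -0.0, -0.0]
force: [0.2, -0.6, -0.2]
finger_gap: -0.0
gripper_force: 0.0
```

```bash
python3 - <<'E'
from arc import *
from w import meas
im,m,c=fin(0,'s11.png');meas('w11.png')
w=cams.camera_model('wrist');a=cv2.imread('pics/w11.png')[:,:,::-1]
r=cv2.resize(im[c[1]-40:c[1]+40,c[0]-40:c[0]+40],(384,384),interpolation=cv2.INTER_CUBIC)
cv2.imwrite('pics/c11.png',np.hstack([r,a[:,60:460]])[:,:,::-1])
for f in(-29,-53,-77):
    a=np.radians(f);u=np.array([np.cos(a),np.sin(a)])
    P=[[*(C+q*u),.087]for q in(.014,.041)]
    print(f,((proj(m,P)-c+40)*4.8).round().tolist(),(proj(w,P)+[324,0]).round().tolist())
s,p,y=state();d=(np.array([.4634,.0171])-p[:2])/.025;print(p,y,d)
E
```

```text
orange n 48 rel [ 0.013  -0.0154] ang -49.881664741473415
14.9 [0.5122 0.1128 0.1794] [ 0.924  0.382 -0.001 -0.   ] [ 0.72 -0.18  0.3 ] [[250.18123571 250.33012017]]
orange [248. 219.] 82.0 [0.4978 0.1017 0.087 ] box [[0.4897, 0.1114], [0.5073, 0.0949], [0.5053, 0.0928], [0.4876, 0.1092]]
-29 [[194.0, 156.0], [192.0, 119.0]] [[551.0, 219.0], [586.0, 210.0]]
-53 [[207.0, 157.0], [230.0, 122.0]] [[552.0, 226.0], [587.0, 231.0]]
-77 [[219.0, 161.0], [262.0, 134.0]] [[550.0, 233.0], [580.0, 250.0]]
[0.51224271 0.11284116 0.17941531] -45.0319375869347 [-1.95370831 -3.82964621]
```

View pics/c11.png

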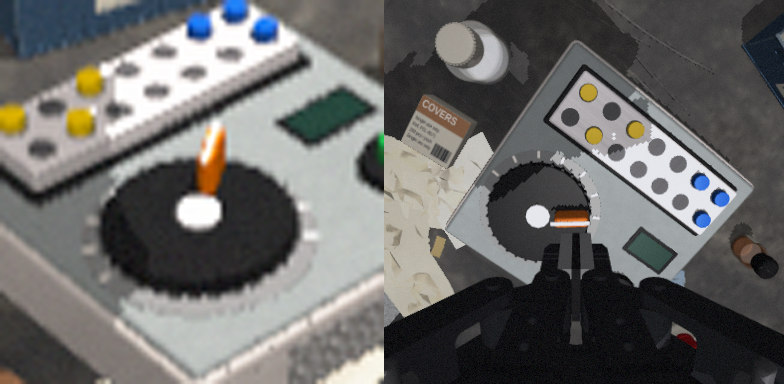

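Both panels show the fin toward back-right, with its top from (551,224) to (590,224) in the wrist panel. It looks a few degrees short of -53°, so I'll measure the white top face against the start picture and the ticks.

```bash
python3 - <<'E'
from arc import *
s=sensors.sense();print(s['t'],s['tcp_pos'])
w=cams.camera_model('wrist')
def ana(f,m,lo,hi,zt=.087):
    g=cv2.cvtColor(cv2.imread(f),cv2.COLOR_BGR2HSV)
    pts=[]
    for v in range(0,384):
        for u in range(0,512):
            if g[v,u,2]>185:
                p=ray(m,(u,v),zt)[:2]-C;r=np.hypot(*p);a=np.degrees(np.arctan2(p[1],p[0]))
                if .0165<r<.042 and lo<a<hi: pts.append(p)
    P=np.array(pts);d=np.linalg.svd(P-P.mean(0))[2][0];d*=np.sign(d@P.mean(0))
    print(f,len(P),'mean ang',np.degrees(np.arctan2(*P.mean(0)[::-1])),'axis',np.degrees(np.arctan2(d[1],d[0])),'rmean',np.hypot(*P.mean(0)))
ana('pics/w11.png',w,-75,-20)
ana('pics/top.png',cams.camera_model('top'),20,65)
sc=cams.camera_model('scene');ana('pics/s11.png',sc,-75,-20)
# ticks in w11: bright pixels on deck ring
g=cv2.cvtColor(cv2.imread('pics/w11.png'),cv2.COLOR_BGR2GRAY).astype(float)
A=np.arange(-110,130,1.);L=[]
for a in A:
    r=np.arange(.0455,.054,.0005);P=[[*(C+q*np.array([np.cos(np.radians(a)),np.sin(np.radians(a))])),.055]for q in r]
    q=proj(w,P).astype(np.float32);L.append(cv2.remap(g.astype(np.float32),q[:,0],q[:,1],1).max())
L=np.array(L);b=cv2.blur(L[:,None],(1,15))[:,0];from scipy.signal import find_peaks
k,_=find_peaks(L-b,height=8,distance=8);print(A[k],(L-b)[k].round())
E
```

```text
14.9 [0.51224271 0.11284116 0.17941531]
pics/w11.png 242 mean ang -42.58339631919129 axis -43.23155497680833 rmean 0.02901529014483751
pics/top.png 32 mean ang 43.854192729805376 axis 43.36030795620291 rmean 0.02920782759607429
pics/s11.png 79 mean ang -50.78325900880771 axis -107.09217525222626 rmean 0.029771604214836916
[-99. -91. -76. -52. -29.  -5.  19.  31.  43.  67.  92. 111.] [12. 11. 26. 45. 40. 42. 43. 27. 57. 57. 56. 25.]
```

The ticks sit at 43, 19, -5, -29, -53 and -76°. The fin is at -43°, so it is barely past half-way and friction is holding it. I'll go back down and nudge it on to about -52°.

```bash
python3 - <<'E'
from arc import *
plan([-45,-49,-53,-55])
E
```

```text
t 14.9 tcp [0.5122 0.1128 0.1794] yaw -45.0 F [ 0.7 -0.2  0.3] gf 0.0
-45 dx -0.180 dy -0.206 rz 0.001
-49 dx -0.035 dy -0.092 rz -0.133
-53 dx -0.041 dy -0.089 rz -0.133
-55 dx -0.023 dy -0.043 rz -0.067
```

Call:
move_arm --targets '[{"dx": 0,"dy": 0,"dz": -0.7,"rx": 0,"ry": 0,"rz": 0},{"dx": 0,"dy": 0,"dz": -0.7,"rx": 0,"ry": 0,"rz": 0},{"dx": 0,"dy": 0,"dz": -0.7,"rx": 0,"ry": 0,"rz": 0},{"dx": 0,"dy": 0,"dz": -0.7,"rx": 0,"ry": 0,"rz": 0},{"dx": 0,"dy": 0,"dz": -0.7,"rx": 0,"ry": 0,"rz": 0},{"dx": 0,"dy": 0,"dz": -0.4,"rx": 0,"ry": 0,"rz": 0},{"dx": 0,"dy": 0,"dz": -0.3,"rx": 0,"ry": 0,"rz": 0},{"dx": 0,"dy": 0,"dz": 0,"rx": 0,"ry": 0,"rz": 0},{"dx": 0,"dy": 0,"dz": 0,"rx": 0,"ry": 0,"rz": 0},{"dx": 0,"dy": 0,"dz": 0,"rx": 0,"ry": 0,"rz": 0}]'

```text
t: 16.15
tcp_pos: [0.5133, 0.1129, 0.0756]
tool_rot: [0.924, 0.382, 0.001, 0.0]
force: [0.1, -0.9, 0.2]
finger_gap: 0.001
gripper_force: 0.0
```

Call:
move_arm --targets '[{"dx": -0.05,"dy": -0.05,"dz": 0,"rx": 0,"ry": 0,"rz": 0},{"dx": -0.05,"dy": -0.05,"dz": 0,"rx": 0,"ry": 0,"rz": 0},{"dx": -0.05,"dy": -0.05,"dz": 0,"rx": 0,"ry": 0,"rz": 0},{"dx": -0.05,"dy": -0.05,"dz": 0,"rx": 0,"ry": 0,"rz": 0},{"dx": -0.018,"dy": -0.046,"dz": 0,"rx": 0,"ry": 0,"rz": -0.067},{"dx": -0.018,"dy": -0.046,"dz": 0,"rx": 0,"ry": 0,"rz": -0.067},{"dx": -0.02,"dy": -0.045,"dz": 0,"rx": 0,"ry": 0,"rz": -0.067},{"dx": -0.02,"dy": -0.045,"dz": 0,"rx": 0,"ry": 0,"rz": -0.067},{"dx": 0,"dy": 0,"dz": 0,"rx": 0,"ry": 0,"rz": 0},{"dx": 0,"dy": 0,"dz": 0,"rx": 0,"ry": 0,"rz": 0}]'

```text
t: 17.4
tcp_pos: [0.507, 0.1041, 0.0751]
tool_rot: [0.949, 0.316, 0.001, -0.0]
force: [2.7, 5.2, -1.0]
finger_gap: 0.003
gripper_force: 2.4
```

```bash
python3 - <<'E'
from arc import *
fin(0,'s12.png');plan([-53])
E
```

```text
orange n 57 rel [ 0.0113 -0.0177] ang -57.567992241179994
t 17.45 tcp [0.5069 0.1041 0.0752] yaw -53.2 F [ 3.   5.3 -2.6] gf 2.4252516485285014
-53 dx -0.044 dy -0.036 rz 0.006
```

Call:
move_arm --targets '[{"dx": 0.12,"dy": 0.09,"dz": 0,"rx": 0,"ry": 0,"rz": 0},{"dx": 0.12,"dy": 0.09,"dz": 0,"rx": 0,"ry": 0,"rz": 0},{"dx": 0,"dy": 0,"dz": 0.4,"rx": 0,"ry": 0,"rz": 0},{"dx": 0,"dy": 0,"dz": 0.6,"rx": 0,"ry": 0,"rz": 0},{"dx": 0,"dy": 0,"dz": 0.8,"rx": 0,"ry": 0,"rz": 0},{"dx": 0,"dy": 0,"dz": 0.8,"rx": 0,"ry": 0,"rz": 0},{"dx": 0,"dy": 0,"dz": 0.8,"rx": 0,"ry": 0,"rz": 0},{"dx": 0,"dy": 0,"dz": 0.8,"rx": 0,"ry": 0,"rz": 0},{"dx": 0,"dy": 0,"dz": 0,"rx": 0,"ry": 0,"rz": 0},{"dx": 0,"dy": 0,"dz": 0,"rx": 0,"ry": 0,"rz": 0}]'

```text
t: 18.7
tcp_pos: [0.5116, 0.1078, 0.1801]
tool_rot: [0.949, 0.317, -0.0, -0.0]
force: [-0.2, 0.1, -0.0]
finger_gap: -0.0
gripper_force: 0.0
```

```bash
python3 - <<'E'
from arc import *
fin(0,'s13.png')
w=cams.camera_model('wrist');snap('wrist','w13.png');w=cams.camera_model('wrist')
g=cv2.cvtColor(cv2.imread('pics/w13.png'),cv2.COLOR_BGR2HSV);o=cv2.inRange(g,(4,140,110),(20,255,255))
q=[]
for v in range(384):
    for u in range(512):
        if g[v,u,2]>185:
            p=ray(w,(u,v),.087)[:2]-C;r=np.hypot(*p);a=np.degrees(np.arctan2(p[1],p[0]))
            if .0165<r<.042 and -85<a<-15:q.append(p)
P=np.array(q);d=np.linalg.svd(P-P.mean(0))[2][0];d*=np.sign(d@P.mean(0));print(len(P),np.degrees(np.arctan2(*P.mean(0)[::-1])),np.degrees(np.arctan2(d[1],d[0])),sensors.sense()['force'])
s,p,y=state();print(s['t'],p,y,(np.array([.4634,.0171])-p[:2])/.025)
E
```

```text
orange n 49 rel [ 0.0134 -0.0156] ang -49.34060719227226
237 -42.75172688119663 -43.762454555825514 [-0.86417298  0.04117345 -0.14385998]
18.8 [0.51133513 0.10777245 0.17941209] -53.07893841085291 [-1.91740503 -3.62689781]
```

It returned to the same rest angle after the finger pushed with about 6 N. I'll go back to the earlier picture's pose for a like-for-like comparison. It is on the way to the key.

Call:
move_arm --targets '[{"dx": -0.35,"dy": -0.43,"dz": 0.23,"rx": 0,"ry": 0,"rz": 0.22},{"dx": -0.35,"dy": -0.43,"dz": 0.23,"rx": 0,"ry": 0,"rz": 0.22},{"dx": -0.35,"dy": -0.43,"dz": 0.23,"rx": 0,"ry": 0,"rz": 0.22},{"dx": -0.35,"dy": -0.43,"dz": 0.23,"rx": 0,"ry": 0,"rz": 0.22},{"dx": -0.35,"dy": -0.43,"dz": 0.23,"rx": 0,"ry": 0,"rz": 0.22},{"dx": -0.35,"dy": -0.43,"dz": 0.23,"rx": 0,"ry": 0,"rz": 0.22},{"dx": -0.35,"dy": -0.43,"dz": 0.23,"rx": 0,"ry": 0,"rz": 0.22},{"dx": -0.35,"dy": -0.43,"dz": 0.23,"rx": 0,"ry": 0,"rz": 0.22},{"dx": -0.35,"dy": -0.43,"dz": 0.23,"rx": 0,"ry": 0,"rz": 0.23},{"dx": 0,"dy": 0,"dz": 0,"rx": 0,"ry": 0,"rz": 0}]'

```text
t: 20.05
tcp_pos: [0.4327, 0.0108, 0.2315]
tool_rot: [0.666, 0.746, -0.0, -0.0]
force: [0.0, -0.1, 0.5]
finger_gap: -0.001
gripper_force: 0.0
```

```bash
cat > f.py <<'E'
from arc import *
def ana(f,m,z=.087):
    g=cv2.cvtColor(cv2.imread(f),cv2.COLOR_BGR2HSV);c=proj(m,[[*C,z]])[0].astype(int)
    # bright low-sat or orange pixels off the hub
    for nm,lo,hi in(('white',(0,0,185),(180,255,255)),('orange',(3,110,90),(22,255,255))):
        k=cv2.inRange(g,lo,hi);q=[]
        for v,u in np.argwhere(k):
            if abs(u-c[0])<70 and abs(v-c[1])<70:
                p=ray(m,(float(u),float(v)),z)[:2]-C;r=np.hypot(*p)
                if .0165<r<.041:q.append((p[0],p[1],u,v))
        q=np.array(q)
        if len(q)<6:print(nm,len(q));continue
        P=q[:,:2];d=np.linalg.svd(P-P.mean(0))[2][0];d*=np.sign(d@P.mean(0))
        print(f,nm,len(P),'mean ang %.1f axis %.1f'%(np.degrees(np.arctan2(*P.mean(0)[::-1])),np.degrees(np.arctan2(d[1],d[0]))),'rm',np.hypot(*P.mean(0)).round(4),'r',np.hypot(*P.T).min().round(3),np.hypot(*P.T).max().round(3))
E
python3 - <<'E'
from f import *
s,p,y=state();print(s['t'],p,y)
snap('wrist','w14.png');m=cams.camera_model('wrist');ana('pics/w14.png',m);ana('pics/w2.png',m)
_,t=snap('top','t14.png');ana('pics/t14.png',t);ana('pics/top.png',t)
print((np.array([.4634,.0171,.08])-p)/.025)
E
```

```text
20.05 [0.43271196 0.01079337 0.23148299] 6.46711289726619
pics/w14.png white 125 mean ang -25.9 axis -79.6 rm 0.0233 r 0.017 0.041
pics/w14.png orange 161 mean ang -45.4 axis -44.6 rm 0.0282 r 0.017 0.041
pics/w2.png white 146 mean ang 42.4 axis -46.8 rm 0.0283 r 0.017 0.041
pics/w2.png orange 156 mean ang 41.1 axis 42.7 rm 0.0275 r 0.017 0.039
white 0
pics/t14.png orange 21 mean ang -45.0 axis -46.7 rm 0.0261 r 0.018 0.035
pics/top.png white 32 mean ang 43.9 axis 43.4 rm 0.0292 r 0.018 0.041
pics/top.png orange 15 mean ang 41.2 axis 79.5 rm 0.0269 r 0.017 0.036
[ 1.22752166  0.25226512 -6.05931978]
```

The fin has turned about 87° and needs 96±10. Before deciding, I'll compare fin blob shapes in the saved scene pictures numerically.

```bash
python3 - <<'E'
from arc import *
m=cams.camera_model('scene');c=proj(m,[[*C,.077]])[0].astype(int);print(c)
R=[]
for f in('s8','s9','s10','s12','s13'):
    h=cv2.cvtColor(cv2.imread(f'pics/{f}.png'),cv2.COLOR_BGR2HSV)[c[1]-22:c[1]+4,c[0]-12:c[0]+12]
    k=cv2.inRange(h,(3,110,80),(22,255,255))>0;w=(h[...,2]>185)&~k
    R.append([''.join('o'if a else 'W'if b else '.'for a,b in zip(x,y))for x,y in zip(k,w)])
for r in zip(*R):print('  '.join(r))
for f in(-29,-37,-41,-45,-49,-53,-57):
    a=np.radians(f);u=np.array([np.cos(a),np.sin(a)]);v=np.array([-u[1],u[0]])
    P=[[*(C+q*u+s*v),z]for q,s,z in((.014,0,.087),(.041,0,.087),(.014,.004,.067),(.041,-.004,.067))];print(f,(proj(m,P)-c+[12,22]).round(1).tolist())
E
```

```text
[223 223]
........................  .............WWW........  ...............W........  ........................  WW.....WWWWWWWWW........
........................  .............W..........  ........................  ........................  WW.....WWWWWWW..........
........................  ........................  ........................  ........................  WWWWWWWWWWWW............
.......................W  .......................W  .......................W  .......................W  WWWWWWWWWW.............W
.....................WWW  .....................WWW  .....................WWW  WWWWW................WWW  WWWWWWWW.............WWW
...................WWWWW  ...................WWWWW  WWW................WWWWW  WWWW...............WWWWW  WWWWWW.............WWWWW
..................WWWWWW  ..................WWWWWW  WW................WWWWWW  WW................WWWWWW  WWWW..............WWWWWW
................WWWWWWWW  .........W......WWWWWWWW  ................WWWWWWWW  ..................WWWWWW  WW..............WWWWWWWW
..............WWWWWWWWWW  .........WWo..WWWWWWWWWW  ......
[... 1983 characters left out ...]
........WWWWWWW.......
.........WWWWWWWWW......  .........WWWWWWWWW......  .........WWWWWWWWW......  ..........WWWWWWWW......  .........WWWWWWWWW......
.........WWWWWWWWW......  .........WWWWWWWWW......  .........WWWWWWWWW......  .........WWWWWWWWW......  .........WWWWWWWWW......
-29 [[12.5, 14.5], [11.9, 6.7], [10.8, 22.1], [14.0, 14.1]]
-37 [[13.4, 14.5], [14.6, 6.7], [11.7, 21.9], [16.7, 14.2]]
-41 [[13.9, 14.5], [15.9, 6.8], [12.2, 21.9], [18.0, 14.4]]
-45 [[14.3, 14.6], [17.2, 6.9], [12.7, 21.8], [19.3, 14.6]]
-49 [[14.8, 14.6], [18.5, 7.1], [13.2, 21.8], [20.5, 14.9]]
-53 [[15.2, 14.7], [19.8, 7.4], [13.7, 21.8], [21.7, 15.2]]
-57 [[15.6, 14.8], [21.1, 7.7], [14.1, 21.9], [22.9, 15.6]]
```

```bash
python3 - <<'E'
from arc import *
m=cams.camera_model('scene');c=proj(m,[[*C,.077]])[0].astype(int)
h=cv2.cvtColor(cv2.imread('pics/scene.png'),cv2.COLOR_BGR2HSV)[c[1]-14:c[1]+10,c[0]-22:c[0]+12]
k=cv2.inRange(h,(3,110,80),(22,255,255))>0;w=(h[...,2]>185)&~k
for x,y in zip(k,w):print(''.join('o'if a else 'W'if b else '.'for a,b in zip(x,y)))
for f in(37,43,49,55):
    a=np.radians(f);u=np.array([np.cos(a),np.sin(a)]);v=np.array([-u[1],u[0]])
    P=[[*(C+q*u+.004*v),z]for q,z in((.014,.087),(.041,.087),(.014,.067),(.041,.067))];print(f,(proj(m,P)-c+[22,14]).round(1).tolist())
# white-top line in wrist pictures, in pixels -> world, row-wise brightest ridge
w=cams.camera_model('wrist')
for f,lo,hi in(('w2',20,65),('w14',-75,-20)):
    g=cv2.cvtColor(cv2.imread(f'pics/{f}.png'),cv2.COLOR_BGR2HSV);q=[]
    for v in range(0,130):
        for u in range(270,375):
            p=ray(w,(float(u),float(v)),.087)[:2]-C;r=np.hypot(*p);a=np.degrees(np.arctan2(p[1],p[0]))
            if .018<r<.04 and lo<a<hi and (g[v,u,2]>110):q.append(p)
    P=np.array(q);d=np.linalg.svd(P-P.mean(0))[2][0];d*=np.sign(d@P.mean(0));print(f,len(P),np.degrees(np.arctan2(d[1],d[0])),np.degrees(np.arctan2(*P.mean(0)[::-1])))
E
```

```text
..WWWWWWWW..............WWWWWWWWWW
.WWWWWWW..............WWWWWWWWWWWW
WWWWWW..............WWWWWWWWWWWWWW
WWWW..............WWWWWWWWWWWWWWWW
WW..............WWWWWWWWWWWWWWWWWW
..............WWWWWWWWWWWWWWWWWWWW
............WWWWW..............WWW
..........WWWW....................
....WWWWWWWWW.....................
....oWWWWWWWWWWW..................
....ooooooooWWWWWW................
..WWooooooooooooo.................
WWWWooooooooooooo.................
WWWWooooooooooooo.................
WWW.ooooooooooooo.................
WWW.ooooooooooooo...WWWWWWW.......
W...ooooooooooooo..WWWWWWWWW......
W....oooooooooooo..WWWWWWWWW......
WW.........oooooo..WWWWWWWWW......
WW.................WWWWWWWWW......
W...................WWWWWWW.......
..................................
..................................
..................................
37 [[15.7, 10.4], [3.7, 7.7], [16.0, 17.9], [4.1, 15.2]]
43 [[15.7, 10.8], [3.2, 9.0], [16.0, 18.4], [3.6, 16.5]]
49 [[15.7, 11.3], [2.8, 10.2], [16.0, 18.8], [3.3, 17.8]]
55 [[15.8, 11.7], [2.7, 11.5], [16.2, 19.3], [3.2, 19.1]]
w2 250 43.59235441332649 40.99913529618701
w14 237 -42.062841573080675 -43.4369455996229
```

The start angle of about 43° is confirmed. The dial is now about 87° on and came back to exactly the same spot after a further 6° deflection, so it is seated in a notch, inside the accepted window of 85–107°. Pushing on would risk the fifth click, so I'll go to the key.

Call:
move_arm --targets '[{"dx": 0.31,"dy": 0.063,"dz": -0.3,"rx": 0,"ry": 0,"rz": 0},{"dx": 0.31,"dy": 0.063,"dz": -0.7,"rx": 0,"ry": 0,"rz": 0},{"dx": 0.31,"dy": 0.063,"dz": -0.8,"rx": 0,"ry": 0,"rz": 0},{"dx": 0.3,"dy": 0.063,"dz": -0.8,"rx": 0,"ry": 0,"rz": 0},{"dx": 0,"dy": 0,"dz": -0.8,"rx": 0,"ry": 0,"rz": 0},{"dx": 0,"dy": 0,"dz": -0.8,"rx": 0,"ry": 0,"rz": 0},{"dx": 0,"dy": 0,"dz": -0.8,"rx": 0,"ry": 0,"rz": 0},{"dx": 0,"dy": 0,"dz": -0.6,"rx": 0,"ry": 0,"rz": 0},{"dx": 0,"dy": 0,"dz": -0.2,"rx": 0,"ry": 0,"rz": 0},{"dx": 0,"dy": 0,"dz": 0,"rx": 0,"ry": 0,"rz": 0}]'

```text
t: 21.4
tcp_pos: [0.4642, 0.0177, 0.0862]
tool_rot: [0.665, 0.747, -0.0, -0.0]
force: [-0.1, -1.0, -0.5]
finger_gap: -0.003
gripper_force: 0.0
```

```bash
python3 - <<'E'
from f import *
s,p,y=state();print(s['t'],p,y,s['force'])
fin(0,'s15.png');_,t=snap('top','t15.png');ana('pics/t15.png',t)
E
```

```text
21.4 [0.46416009 0.01766371 0.08623313] 6.632038269494586 [-0.07490259 -1.04895207 -0.50069416]
orange n 53 rel [ 0.0135 -0.0151] ang -48.18167472956653
white 4
pics/t15.png orange 19 mean ang -44.2 axis -19.6 rm 0.0252 r 0.018 0.035
```

Call:
move_arm --targets '[{"dx": 0,"dy": 0,"dz": -0.12,"rx": 0,"ry": 0,"rz": 0},{"dx": 0,"dy": 0,"dz": -0.12,"rx": 0,"ry": 0,"rz": 0},{"dx": 0,"dy": 0,"dz": -0.12,"rx": 0,"ry": 0,"rz": 0},{"dx": 0,"dy": 0,"dz": -0.1,"rx": 0,"ry": 0,"rz": 0},{"dx": 0,"dy": 0,"dz": -0.1,"rx": 0,"ry": 0,"rz": 0},{"dx": 0,"dy": 0,"dz": -0.08,"rx": 0,"ry": 0,"rz": 0},{"dx": 0,"dy": 0,"dz": -0.08,"rx": 0,"ry": 0,"rz": 0},{"dx": 0,"dy": 0,"dz": -0.06,"rx": 0,"ry": 0,"rz": 0},{"dx": 0,"dy": 0,"dz": 0,"rx": 0,"ry": 0,"rz": 0},{"dx": 0,"dy": 0,"dz": 0,"rx": 0,"ry": 0,"rz": 0}]'

```text
t: 22.75
tcp_pos: [0.464, 0.0174, 0.0674]
tool_rot: [0.665, 0.747, 0.0, 0.0]
force: [-1.0, -0.0, 3.8]
finger_gap: -0.001
gripper_force: 1.8
```

Call:
move_arm --targets '[{"dx": 0,"dy": 0,"dz": -0.05,"rx": 0,"ry": 0,"rz": 0},{"dx": 0,"dy": 0,"dz": -0.05,"rx": 0,"ry": 0,"rz": 0},{"dx": 0,"dy": 0,"dz": 0,"rx": 0,"ry": 0,"rz": 0},{"dx": 0,"dy": 0,"dz": 0,"rx": 0,"ry": 0,"rz": 0},{"dx": 0,"dy": 0,"dz": 0,"rx": 0,"ry": 0,"rz": 0},{"dx": 0,"dy": 0,"dz": 0,"rx": 0,"ry": 0,"rz": 0},{"dx": 0,"dy": 0,"dz": 0,"rx": 0,"ry": 0,"rz": 0},{"dx": 0,"dy": 0,"dz": 0,"rx": 0,"ry": 0,"rz": 0},{"dx": 0,"dy": 0,"dz": 0,"rx": 0,"ry": 0,"rz": 0},{"dx": 0,"dy": 0,"dz": 0,"rx": 0,"ry": 0,"rz": 0}]'

```text
t: 24.0
tcp_pos: [0.4641, 0.0174, 0.0667]
tool_rot: [0.665, 0.747, 0.0, 0.001]
force: [-3.7, -0.6, 22.1]
finger_gap: 0.004
gripper_force: 11.1
```

Call:
move_arm --targets '[{"dx": 0,"dy": 0,"dz": 0.15,"rx": 0,"ry": 0,"rz": 0},{"dx": 0,"dy": 0,"dz": 0.3,"rx": 0,"ry": 0,"rz": 0},{"dx": 0,"dy": 0,"dz": 0.6,"rx": 0,"ry": 0,"rz": 0},{"dx": 0,"dy": 0,"dz": 0.9,"rx": 0,"ry": 0,"rz": 0},{"dx": 0,"dy": 0,"dz": 0.9,"rx": 0,"ry": 0,"rz": 0},{"dx": -0.3,"dy": 0,"dz": 0.9,"rx": 0,"ry": 0,"rz": 0},{"dx": -0.3,"dy": 0,"dz": 0.9,"rx": 0,"ry": 0,"rz": 0},{"dx": -0.3,"dy": 0,"dz": 0.9,"rx": 0,"ry": 0,"rz": 0},{"dx": -0.3,"dy": 0,"dz": 0.9,"rx": 0,"ry": 0,"rz": 0},{"dx": 0,"dy": 0,"dz": 0,"rx": 0,"ry": 0,"rz": 0}]'

```text
t: 25.25
tcp_pos: [0.4346, 0.0173, 0.2272]
tool_rot: [0.665, 0.747, 0.001, 0.001]
force: [0.5, 1.3, -0.4]
finger_gap: 0.002
gripper_force: 0.0
```

```bash
python3 - <<'E'
from f import *
s,p,y=state();print(s['t'],p,y,s['force'])
fin(0,'s16.png');snap('wrist','w16.png');m=cams.camera_model('wrist');ana('pics/w16.png',m)
g=cv2.cvtColor(cv2.imread('pics/w16.png'),cv2.COLOR_BGR2HSV)
k=cv2.inRange(g,(50,110,60),(80,255,255));M=cv2.moments(k,True);print(M['m00'],ray(m,(M['m10']/M['m00'],M['m01']/M['m00']),.073))
E
```

```text
25.25 [0.43455738 0.01733923 0.22718308] 6.628281128333583 [ 0.47625885  1.31202256 -0.35618201]
orange n 51 rel [ 0.0136 -0.0152] ang -48.23907721033364
pics/w16.png white 180 mean ang -22.9 axis -80.7 rm 0.0234 r 0.017 0.041
pics/w16.png orange 192 mean ang -48.6 axis -43.5 rm 0.0276 r 0.017 0.04
605.0 [0.46287816 0.01743745 0.073     ]
```

```bash
python3 -c "
from station import order
print(order.sign_off())"
```

```text
the job is handed in; nothing more can be done
None
```

I pushed the dial clockwise to what I take to be the fourth click, pressed the green key to its stop, let it up, moved clear and handed the job in; the dial is the one doubt, as it measures only about 87° of turn (nominal 96°, lower limit about 85°).

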